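Unlatch the hold-down over the carved piece and hold it up

ROBOT

A 6-joint arm with a two-finger parallel gripper is mounted at the origin on the work surface. World frame = base frame: x ahead of the robot, y to its left, z up, the work surface at z = 0. Lengths are in mm, angles in degrees, forces in N, time in s.
With the tool pointing down it reaches from about 300 to 850 mm from the base axis. Payload 4.2 kg.
Tool frame: the origin (TCP) lies midway between the tips of the shut fingers; the grasp point (between the pads) lies 19 mm behind it; z points along the fingers, y is the line along which they close (so a half turn about z gives the same grasp; the last joint's range is limited). The gripper opens to 91 mm and grips with 3 to 60 N. Pads are 32 mm wide; open, the fingers measure 118 mm over their backs; the gripper's body (76 mm by 178 mm) begins 60 mm behind the grasp point.
Start: joints at [-67.036, 18.312, 89.639, -0, 72.044, -1.146], TCP at [234.888, -524.856, 180.976] pointing down, gripper open.
Joint ranges: [-177.97, 177.97], [-48.28, 115.42], [12.27, 149.76], [-77.06, 257.06], [2.81, 150.46], [-146.56, 146.56]. Speed limits (degrees/s): [147.25, 147.25, 180, 180, 180, 180].

INTERFACE

Orientations are given as [roll, pitch, yaw] about the fixed x, y, z axes, in that order (R = Rz(yaw) Ry(pitch) Rx(roll)).
In Python, from workcell import state, grab_frame, camera_model, job_done gives the robot as it stands.
- The arm moves only by the tool hand_motion, called after "Call:" in YAML: its name, and indented under it one key for each argument. Schema: {"type":"object","properties":{"offsets":{"type":"array","items":{"type":"array","items":{"type":"array","items":{"type":"number"},"minItems":6,"maxItems":6},"minItems":1,"maxItems":8},"minItems":1,"maxItems":1},"jaw":{"type":"number"},"clamp_n":{"type":"number"},"only":{"type":"string"},"quiet":{"type":"boolean"},"lines":{"type":"string"}},"required":["offsets"],"additionalProperties":false}. offsets is a list that holds a single list of rows (three levels of brackets), with 1 to 8 rows, each of 6 numbers: dx, dy, dz in shares of the most that a row can go, 1 being 50 mm, then a rotation vector rx, ry, rz in parts of the range, where 1.0 means 90 degrees; each row shifts and turns the commanded pose from where the row before left it, along the tool's axes as they then stand; what a row does not reach is not made up. A row lasts 1/10 s, in which the tool goes at most 50 mm and 8.59 degrees, less where a joint would pass 70% of its speed; a pose out of reach is approached as far as the arm can. jaw is the finger opening in mm, set as the call begins (left out keeps the last). The fingers move at their own pace and stop on an object; clamp_n is the grip in N (left out, the last holds). Time passes only in rows, so rows that do not move let the fingers close. The tool returns the time, the measured TCP pose, the force, the opening and the grip force at its end. only (a regular expression) keeps the lines of the reply that match it, lines (a string "A,B") keeps lines A to B, and quiet returns only ok. Shift and turn numbers lie between -1 and 1, and a call with a number outside is refused. Input that does not fit is refused with a message, and nothing moves.
- state(): the state, without advancing time (a new reading comes with each control period).
- grab_frame(name): name is "side" or "top"; returns the picture (400x640x3 uint8, blue, green, red); there is no depth.
- camera_model(name): a dict with "fx", "fy", "cx", "cy" (pixels), "T" (4x4, takes a point from camera to world coordinates). Camera axes: x right, y up, looking along -z (the intrinsics and any distortion apply to the point x, -y, -z); pixel columns grow to the right and rows downward; lengths in mm; the calibration is good to about 2 mm. A picture is of the moment at which its call begins. camera_model takes no time and is no camera call.
- job_done(): hands the job in; it is judged then, once.
The state is a dict: "time_s": time; "qpos": joint angles; "qvel": joint speeds; "effort": joint torques, N m; "ee_pos": TCP position; "ee_rot": TCP orientation; "force": force on the tool from outside, world axes, zero at the start; "torque": the same for the moment, N m; "gripper_width": finger opening in mm; "gripper_force": force on a finger pad.
Only numpy, scipy, OpenCV 4.12 (cv2) and the standard library are available. Lean on these libraries where they do the work, as an engineer would, in place of code of your own. Each camera call takes 0.05 s, during which the arm holds its last target. There are 200 camera calls.

TASK

On the jig board two spring-latched hold-down bars each cover a wooden piece; one piece is carved with leaves, the other is still a plain block. On the bar over the carved piece, pull the latch handle sideways (outward) against its spring, lift the bar's socket off its ball, and hold that end about a hand's breadth (10 cm) up, finishing with the gripper still holding the bar raised so that the carving can be taken out. Leave the other bar latched down, and the work pieces and the tools lying around where they are.

Things in the scene. Friction and masses are not known exactly. Their poses are not given: they have to be found in the camera images.
- board: Fixed plywood jig board, 340 (x) x 450 (y) x 20 mm. Origin: centre of its underside, on the bench. Its x points away from the robot (turned by up to 0.35 rad), y to the left, z up. It carries two identical steel hold-down bars that run along its x at board y = +110 (left) and -110 mm (right), each over one wooden work piece.
- bar_left: The left hold-down bar, 30 mm wide, with socket, clamp pad and latch. Origin on its hinge axis at the far end (board x = +120, z = 60 mm), axis along the board's y; x points from the near end to the hinge. Level when down; the near end (socket) lifts by up to 1.2 rad. Free hinge: falls when let go (about 0.5 kg, 3 N to lift at the near end). Latch shut: lifts by only 0.005 rad.
- latch_left (a joint): Travel of the left latch, m: 0 = shut, 0.018 = stop. Slides along the board's +y (outward, to the left) against a spring, 6.3 N at rest to 12.6 N at the stop; springs back if let go. Its catch plate under the ball's shoulder frees the bar while pulled more than 10 mm (aim for 13 or more); with the socket off the ball it may spring back.
- handle_left (a point): Grip point of the left latch's handle: upright steel tab, 26 mm (board x) by 12 mm thick (board y), top 22 mm above this point; slides with the latch, rises with the bar. The socket housing's top is 30 mm below it; above that all is clear for the fingers. Bar down, latch shut: board x = -100, y = +162, z = 118 mm. Axes as the board's when down.
- socket_left (a point): Centre of the left bar's socket (the square steel housing, 56 x 56 mm, at its near end), 220 mm from the hinge axis; at the ball's centre when the bar is down.
- ball_left (a point): Centre of the fixed steel ball, 36 mm across, under the left bar's socket: board x = -100, y = +110, z = 60 mm. A square shoulder 36 mm wide is under the ball.
- bar_right: The right hold-down bar, 30 mm wide, with socket, clamp pad and latch. Origin on its hinge axis at the far end (board x = +120, z = 60 mm), axis along the board's y; x points from the near end to the hinge. Level when down; the near end (socket) lifts by up to 1.2 rad. Free hinge: falls when let go (about 0.5 kg, 3 N to lift at the near end). Latch shut: lifts by only 0.005 rad.
- latch_right (a joint): Travel of the right latch, m: 0 = shut, 0.018 = stop. Slides along the board's -y (outward, to the right) against a spring, 6.3 N at rest to 12.6 N at the stop; springs back if let go. Its catch plate under the ball's shoulder frees the bar while pulled more than 10 mm (aim for 13 or more); with the socket off the ball it may spring back.
- handle_right (a point): Grip point of the right latch's handle: upright steel tab, 26 mm (board x) by 12 mm thick (board y), top 22 mm above this point; slides with the latch, rises with the bar. The socket housing's top is 30 mm below it; above that all is clear for the fingers. Bar down, latch shut: board x = -100, y = -162, z = 118 mm. Axes as the board's when down.
- socket_right (a point): Centre of the right bar's socket (the square steel housing, 56 x 56 mm, at its near end), 220 mm from the hinge axis; at the ball's centre when the bar is down.
- ball_right (a point): Centre of the fixed steel ball, 36 mm across, under the right bar's socket: board x = -100, y = -110, z = 60 mm. A square shoulder 36 mm wide is under the ball.
- carved: The carved piece: loose wooden plaque 100 x 130 x 22 mm with a round boss in the middle and raised rounded leaf lobes fanning out on both sides, 44 mm high in all. Origin: centre of its underside. It starts under one bar or the other, 2 mm clear of the pad: board y about +110 (left bar) or -110 mm (right bar).
- plain: The uncarved piece: loose plain flat wooden block, 100 x 130 x 34 mm, under the other bar. Origin: centre of its underside.
- gouge_a: Bystander: gouge, 230 mm long, wooden handle 29 mm thick, lying on the board between the two work pieces.
- gouge_b: Bystander: gouge, 230 mm long, lying on the bench right of the board.
- gouge_c: Bystander: wider gouge, 240 mm long, lying on the bench right of the board.
- mallet: Bystander: turned wooden carver's mallet, 80 mm wide, 200 mm tall, standing left of the board.
- brush: Bystander: brush lying on the bench at the left, nearer the robot.
- stone: Bystander: grey sharpening stone, 150 x 50 x 25 mm, on the bench at the right.
- tin: Bystander: round aluminium wax tin, 76 mm across, 45 mm tall, on the bench at the left.
Mind the look-alikes: they are no part of the job. What is shaped like the carved but green or orange is not meant.

How it is judged (in metres and radians):
On the way:
1. the latch of the bar over the carved piece is pulled open (more than 9.5 mm) while that bar is still down (((y of carved in the frame of board above 0.06 m and value of joint latch_left above 0.0095 m and angle between bar_left's own z axis and vertical below 0.05 rad) or (y of carved in the frame of board below -0.06 m and value of joint latch_right above 0.0095 m and angle between bar_right's own z axis and vertical below 0.05 rad))), for 0.1 s.
At the end, for the whole second after the job is handed in: The bar over the carved piece is swung up by more than 0.33 rad (its socket more than 71 mm above the ball) and the gripper's fingers still hold it (contact force above 1 N); the other bar is down (under 0.03 rad) with its latch shut (under 4 mm) (((y of carved in the frame of board above 0.06 m and angle between bar_left's own z axis and vertical above 0.33 rad and contact force between bar_left and the fingers above 1 N and angle between bar_right's own z axis and vertical below 0.03 rad and value of joint latch_right below 0.004 m) or (y of carved in the frame of board below -0.06 m and angle between bar_right's own z axis and vertical above 0.33 rad and contact force between bar_right and the fingers above 1 N and angle between bar_left's own z axis and vertical below 0.03 rad and value of joint latch_left below 0.004 m))); the arm keeps its last pose, push and grip.
It fails at once if the bar over the plain block is raised by more than 0.06 rad ((y of carved in the frame of board above 0.06 m and angle between bar_right's own z axis and vertical above 0.06 rad) or (y of carved in the frame of board below -0.06 m and angle between bar_left's own z axis and vertical above 0.06 rad)).
It fails at once if a work piece is shifted by more than 15 mm (distance of any of carved, plain from where it was at the start of the episode above 0.015 m).
It fails at once if a tool or other thing lying around is shifted by more than 30 mm (distance of any of gouge_a, gouge_b, gouge_c, mallet, brush, stone, tin from where it was at the start of the episode above 0.03 m).
It also fails if it takes over 32 s, if anything falls off the work surface, if the arm or the gripper's body presses on something with over 40 N, if the wrist force passes 120 N, or if a joint passes its speed limit or range.

## Working session

There is one attempt and no reset: what is moved stays moved. The work goes in short steps, Python scripts to look and compute and a tool call to move; the robot and the scene stay as the last step left them, time stands still between calls to the robot, and variables do not carry over. Pictures are saved under pics/ and viewed, at most 10 in all, crops included, and the job is handed in when it is done.

```bash
mkdir -p pics; python3 - <<'E'
from workcell import *
import cv2,numpy as np
for n in("top","side"):
    cv2.imwrite(f"pics/{n}0.png",grab_frame(n)); m=camera_model(n); print(n,{k:(np.round(v,3).tolist()) if k=="T" else v for k,v in m.items()})
s=state();print(s["ee_pos"],s["ee_rot"],s["time_s"])
E
```

```text
top {'fx': 365.8090206805901, 'fy': 365.8090206805901, 'cx': 328.6333102407098, 'cy': 194.07197915247744, 'T': [[-0.012, 0.988, -0.151, 393.359], [-1.0, -0.012, 0.003, 7.562], [0.001, 0.151, 0.989, 1390.883], [0.0, 0.0, 0.0, 1.0]]}
side {'fx': 419.9058107017756, 'fy': 419.9058107017756, 'cx': 316.1487657243555, 'cy': 188.7918563975052, 'T': [[-0.999, 0.026, -0.031, 512.277], [-0.04, -0.767, 0.64, 849.512], [-0.007, 0.641, 0.768, 1093.312], [0.0, 0.0, 0.0, 1.0]]}
[ 234.67856548 -524.37595558  180.2083405 ] [-1.79908400e+02 -1.88197137e-03  2.41093611e+01] 0.1
```

View pics/top0.png

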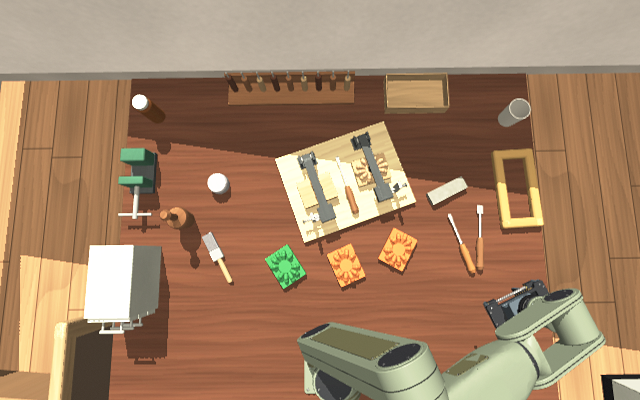

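View pics/side0.png

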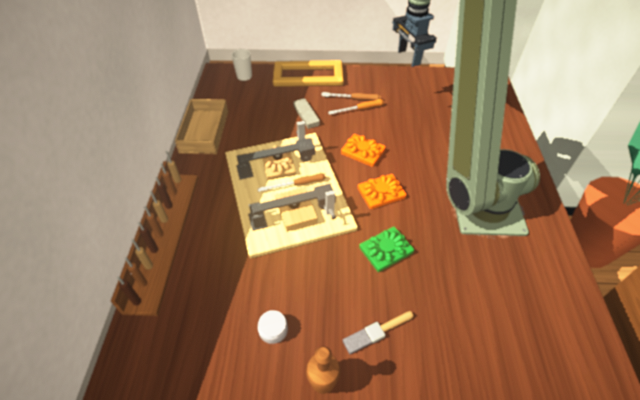

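The board spans roughly (276,157), (385,122), (415,205) and (305,242) in the top view. The natural-wood leaf carving is under the right bar at about (372,170), and the plain block is under the left bar at about (318,190). The green piece at (286,266) and the orange ones at (346,265) and (398,249) are decoys. Next I'll measure the board and handle, and confirm with a crop.

```bash
cat > h.py <<'E'
import numpy as np,cv2
from workcell import *
def ray(n,u,v,z):
    m=camera_model(n);T=np.array(m["T"])
    d=T[:3,:3]@np.array([(u-m["cx"])/m["fx"],-(v-m["cy"])/m["fy"],-1]);o=T[:3,3]
    return o+d*(z-o[2])/d[2]
def proj(n,p):
    m=camera_model(n);T=np.array(m["T"]);c=T[:3,:3].T@(np.array(p)-T[:3,3])
    return np.array([m["cx"]-m["fx"]*c[0]/c[2],m["cy"]+m["fy"]*c[1]/c[2]])
E
python3 - <<'E'
from h import *
res={}
for n,box in(("top",(265,110,425,250)),("side",(215,125,365,260))):
    im=grab_frame(n);hsv=cv2.cvtColor(im,cv2.COLOR_BGR2HSV)
    x0,y0,x1,y1=box;m=np.zeros(im.shape[:2],np.uint8)
    m[y0:y1,x0:x1]=cv2.inRange(hsv,(12,30,135),(38,175,255))[y0:y1,x0:x1]
    m=cv2.morphologyEx(m,cv2.MORPH_OPEN,np.ones((3,3)))
    c=max(cv2.findContours(m,0,2)[0],key=cv2.contourArea)
    hull=cv2.convexHull(c)[:,0].astype(float)
    P=np.array([ray(n,*(p),20)[:2] for p in hull],np.float32)
    r=cv2.minAreaRect(P);print(n,r)
    out=cv2.cvtColor(m,cv2.COLOR_GRAY2BGR)
    crop=np.vstack if 0 else None
    a=cv2.resize(im[y0:y1,x0:x1],None,fx=3.2,fy=3.2,interpolation=2)
    cv2.imwrite(f"pics/{n}1.png",a); cv2.imwrite(f"pics/{n}m.png",m[y0:y1,x0:x1])
    for name,y in(("R",-162),("L",162)):
        pass
E
```

```text
top ((714.802001953125, -71.56266784667969), (241.75608825683594, 385.0027770996094), 19.33151626586914)
side ((652.470703125, -41.2510986328125), (350.511474609375, 600.3439331054688), 18.332412719726562)
```

View pics/top1.png

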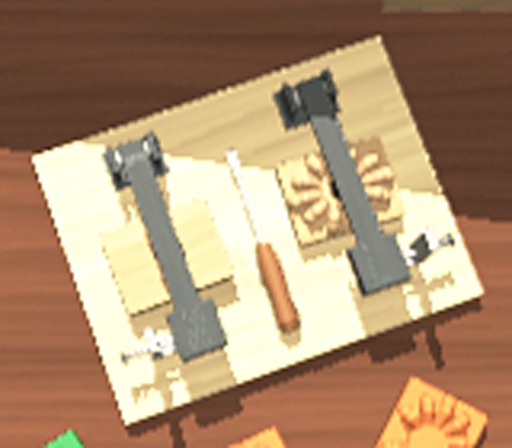

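View pics/side1.png

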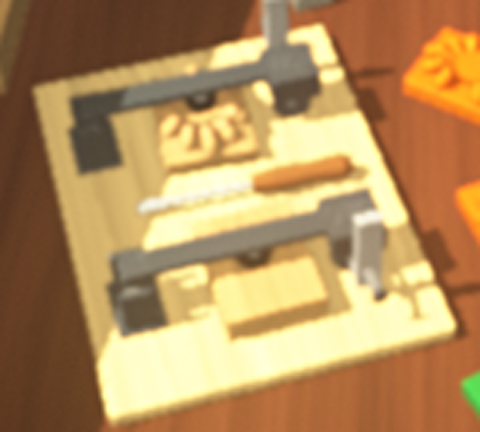

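The crops confirm it: the leaf-carved natural piece is under the right bar, at crop (340,190) in the top view and (210,135) in the side view. The plain block is under the left bar. The automatic mask was poor because of shading, so I'll use the corners I read off and cross-check them with the handles.

```bash
python3 - <<'E'
from h import *
from scipy.optimize import least_squares
C={"top":np.array([(32,155),(380,36),(483,295),(127,425)])/3.2+[265,110],"side":np.array([(110,422),(33,90),(322,25),(458,325)])/3.2+[215,125]}
B=np.array([(170,225),(170,-225),(-170,-225),(-170,225)])
for n in C:
    P=np.array([ray(n,u,v,20)[:2] for u,v in C[n]])
    print(n,P.round().tolist(),[round(np.linalg.norm(P[i]-P[i-1])) for i in range(4)])
    f=lambda q:(np.array([[np.cos(q[2]),-np.sin(q[2])],[np.sin(q[2]),np.cos(q[2])]])@B.T).T+q[:2]-P
    q=least_squares(lambda q:f(q).ravel(),[650,-50,.3]).x;print(q,np.degrees(q[2]),f(q).round(1).tolist())
    R=np.array([[np.cos(q[2]),-np.sin(q[2])],[np.sin(q[2]),np.cos(q[2])]])
    for y in(-162,162):
        h=R@[-100,y]+q[:2]; print("handle",y,h.round(1),[proj(k,[*h,140]).round(1).tolist() for k in C])
# handle by bright steel pixels
for n,(x0,y0,x1,y1) in(("top",(385,170,415,200)),("side",(285,110,320,150))):
    im=grab_frame(n)
    cv2.imwrite(f"pics/h{n}.png",cv2.resize(im[y0:y1,x0:x1],None,fx=13,fy=13,interpolation=0))
a=cv2.imread("pics/htop.png");b=cv2.imread("pics/hside.png")
H=max(a.shape[0],b.shape[0]);p=lambda i:cv2.copyMakeBorder(i,0,H-i.shape[0],0,0,0)
cv2.imwrite("pics/h.png",np.hstack([p(a)[:, :390],p(b)[:, :400]]))
E
```

```text
top [[744.0, 209.0], [888.0, -215.0], [568.0, -325.0], [421.0, 95.0]] [343, 448, 339, 446]
[ 6.55356796e+02 -5.90898095e+01  3.33258351e-01] 19.09429702253358 [[-1.7, 0.4], [1.2, -1.2], [0.3, -1.9], [0.2, 2.7]]
handle -162 [ 613.9 -244.9] [[400.3, 184.9], [301.3, 121.1]]
handle 162 [507.9  61.3] [[312.3, 216.4], [330.8, 190.9]]
side [[742.0, 221.0], [889.0, -201.0], [569.0, -318.0], [420.0, 102.0]] [343, 448, 341, 446]
[ 6.54962866e+02 -4.90278610e+01  3.43271196e-01] 19.66799073962471 [[-2.4, -1.3], [1.8, -2.4], [1.6, 0.3], [-1.1, 3.4]]
handle -162 [ 615.3 -235.2] [[397.5, 184.5], [300.7, 123.0]]
handle 162 [506.3  69.9] [[309.8, 216.9], [331.3, 193.2]]
```

View pics/h.png

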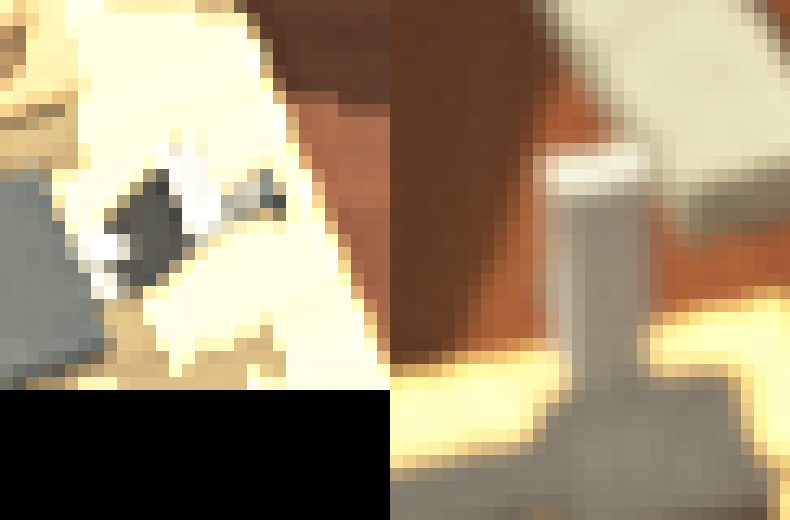

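The handle's bright top is at about (400,185) in the top view and (301,123) in the side view. Each view agrees with its own board fit, but the two differ by 10 mm in y. I'll take the average, hover the gripper over the handle, and use the gripper itself to settle the offset.

The manual's scale: shifts go in shares of 50 mm and turns go in shares of 90 degrees. Converting my numbers, 38.6 mm is 0.772, -8.7 mm is -0.174.

Call:
hand_motion:
  offsets:
    - [[0.772, -0.174, 0, 0, 0, 0], [0.772, -0.174, 0, 0, 0, 0], [0.772, -0.174, 0, 0, 0, 0], [0.772, -0.174, 0, 0, 0, 0], [0.772, -0.174, 0, 0, 0, 0], [0.772, -0.174, 0, 0, 0, 0]]
  jaw: 60
  clamp_n: 40

```text
time_s: 0.9
ee_pos: [426.1, -381.5, 181.0]
ee_rot: [180.0, 0.0, 24.1]
force: [0.3, -1.1, 0.3]
gripper_width: 60.2
gripper_force: 0.0
```

Call:
hand_motion:
  offsets:
    - [[0.772, -0.174, 0, 0, 0, 0], [0.772, -0.174, 0, 0, 0, 0], [0.772, -0.174, 0, 0, 0, 0], [0.772, -0.174, 0, 0, 0, 0], [0.772, -0.174, 0, 0, 0, 0], [0.772, -0.174, 0, 0, 0, 0], [0, 0, 0, 0, 0, 0.0522], [0, 0, 0, 0, 0, 0]]

```text
time_s: 1.7
ee_pos: [615.6, -239.4, 180.3]
ee_rot: [-180.0, 0.0, 19.5]
force: [-0.6, -0.3, -1.0]
gripper_width: 60.0
gripper_force: 0.0
```

```bash
python3 - <<'E'
from h import *
s=state();print(s["ee_pos"],s["ee_rot"])
ims=[]
for n in("top","side"):
    p=proj(n,[s["ee_pos"][0],s["ee_pos"][1],s["ee_pos"][2]]);print(n,p)
    im=grab_frame(n);cv2.imwrite(f"pics/{n}2raw.png",im);u,v=300 if n=="side" else 400,140 if n=="side" else 180
    ims.append(cv2.resize(im[v-40:v+40,u-40:u+40],(400,400),interpolation=0))
cv2.imwrite("pics/c2.png",np.hstack(ims))
E
```

```text
[ 615.64871462 -239.40564754  180.34454107] [-1.79984906e+02  4.72587547e-02  1.95283495e+01]
top [400.97819509 182.28350867]
side [300.29219749 112.95111946]
```

View pics/c2.png

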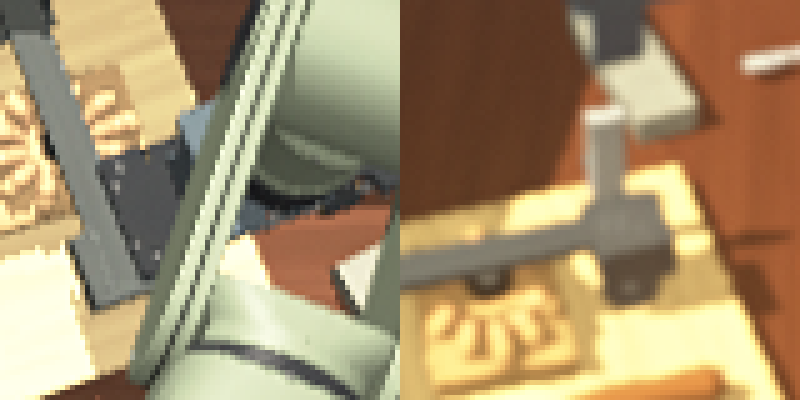

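The top view is blocked by the arm. In the side view the dark gripper is just above the handle tab (tab top at about (301,123)). I'll enlarge that.

```bash
python3 - <<'E'
from h import *
im=cv2.imread("pics/side2raw.png")[60:140,250:350]
cv2.imwrite("pics/c3.png",cv2.resize(im,(800,640)[0:2] if 0 else (750,600),interpolation=2))
s=state();p=s["ee_pos"];a=np.radians(19.5);y=np.array([-np.sin(a),np.cos(a),0]);x=np.array([np.cos(a),np.sin(a),0])
for k in(-30,-44,30,44):
    print(k,[((proj("side",p+y*k+x*d)-[250,60])*7.5).round() for d in(-16,0,16)])
E
```

```text
-30 [array([395., 347.]), array([361., 354.]), array([327., 361.])]
-44 [array([387., 328.]), array([353., 335.]), array([319., 342.])]
30 [array([433., 430.]), array([398., 437.]), array([363., 445.])]
44 [array([442., 450.]), array([407., 457.]), array([372., 465.])]
```

View pics/c3.png

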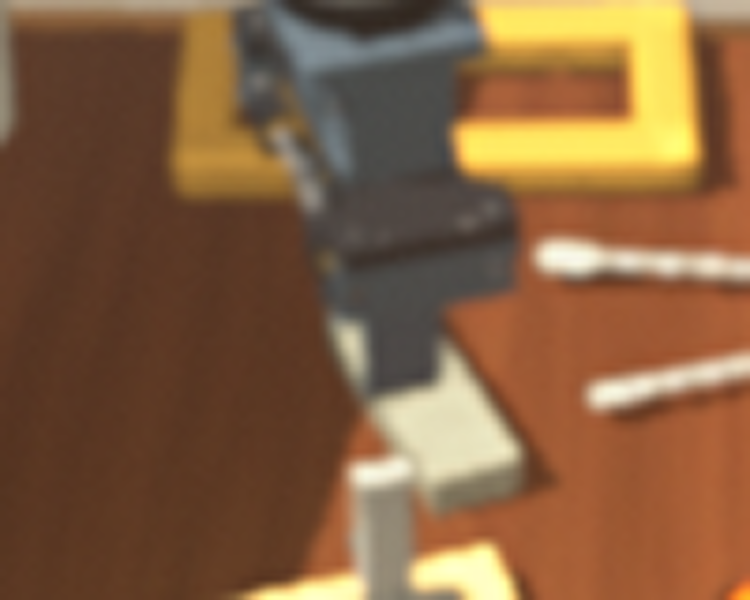

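The finger tip appears at about (304,111) and the tab top at (301,123), so x agrees. The y offset is still uncertain by about 10 mm. I'll open wider, descend and close gently. A stalled opening and the force sign will show any offset.

In the tool's units: 20 mm is 0.4, 18 mm is 0.36.

Call:
hand_motion:
  offsets:
    - [[0, 0, 0.4, 0, 0, 0], [0, 0, 0.4, 0, 0, 0], [0, 0, 0.4, 0, 0, 0], [0, 0, 0.36, 0, 0, 0], [0, 0, 0, 0, 0, 0]]
  jaw: 80
  clamp_n: 5

```text
time_s: 2.3
ee_pos: [612.4, -240.5, 100.4]
ee_rot: [-179.8, 0.3, 19.4]
force: [-0.0, 0.5, 0.6]
gripper_width: 80.2
gripper_force: 0.0
```

Call:
hand_motion:
  offsets:
    - [[0, 0, 0, 0, 0, 0], [0, 0, 0, 0, 0, 0], [0, 0, 0, 0, 0, 0], [0, 0, 0, 0, 0, 0], [0, 0, 0, 0, 0, 0], [0, 0, 0, 0, 0, 0]]
  jaw: 0
  clamp_n: 5

```text
time_s: 2.9
ee_pos: [615.1, -240.3, 103.2]
ee_rot: [180.0, -0.0, 19.4]
force: [-0.1, -0.5, -0.0]
gripper_width: 35.1
gripper_force: 0.0
```

```bash
python3 - <<'E'
from h import *
im=grab_frame("side")[60:160,250:375]
cv2.imwrite("pics/c4.png",cv2.resize(im,(750,600),interpolation=2))
s=state();print(s["force"],s["torque"],s["gripper_width"],s["gripper_force"])
E
```

```text
[ 0.78333392  0.57856262 -0.7694069 ] [ 0.01233859  0.03092162 -0.02693267] 30.791247094475356 0.0
```

View pics/c4.png

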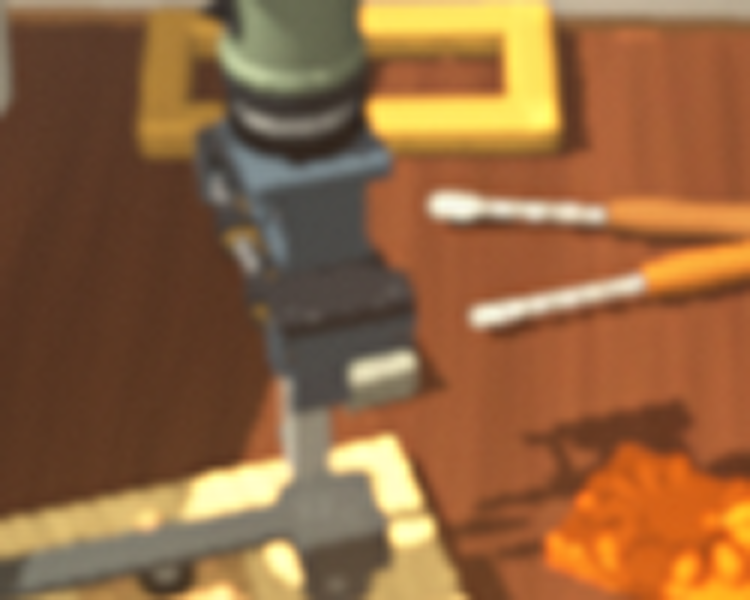

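The near finger overlaps the tab's upper part, at about (304,125), and the fingers are still closing (30.8 mm). I'll let them finish.

Call:
hand_motion:
  offsets:
    - [[0, 0, 0, 0, 0, 0], [0, 0, 0, 0, 0, 0], [0, 0, 0, 0, 0, 0], [0, 0, 0, 0, 0, 0]]

```text
time_s: 3.35
ee_pos: [615.5, -241.7, 103.1]
ee_rot: [179.8, -0.0, 19.4]
force: [1.8, -5.4, -1.6]
gripper_width: 12.0
gripper_force: 5.0
```

```bash
python3 - <<'E'
from h import *
s=state();print(s["force"],s["torque"],s["gripper_width"],s["gripper_force"],s["ee_pos"])
E
```

```text
[ 1.75256974 -5.41332876 -1.59028984] [-0.85077954 -0.23447677 -0.09579923] 11.961216197657855 5.0000060722231865 [ 615.54928279 -241.6869949   103.05246092]
```

It stopped at 12.0 mm, which is the tab's thickness, so the handle is gripped. Next: firm grip and pull outward (tool +y is board -y).

In the tool's units: 4 mm is 0.08.

Call:
hand_motion:
  offsets:
    - [[0, 0, 0, 0, 0, 0], [0, 0, 0, 0, 0, 0], [0, 0.08, 0, 0, 0, 0], [0, 0.08, 0, 0, 0, 0], [0, 0.08, 0, 0, 0, 0], [0, 0.08, 0, 0, 0, 0], [0, 0, 0, 0, 0, 0], [0, 0, 0, 0, 0, 0]]
  jaw: 0
  clamp_n: 50

```text
time_s: 4.15
ee_pos: [618.6, -250.6, 102.7]
ee_rot: [-179.4, 0.1, 19.4]
force: [-2.7, 8.4, 4.0]
gripper_width: 11.1
gripper_force: 50.0
```

```bash
python3 - <<'E'
from h import *
s=state();print(s["force"],s["torque"],s["gripper_width"],s["gripper_force"],s["ee_pos"])
E
```

```text
[-2.67008964  8.36654625  4.03365873] [ 1.72996496  0.53448166 -0.05546332] 11.10392609840463 50.01312553882599 [ 618.56328902 -250.5678445   102.71118079]
```

The pull is 8.8 N, which is about 7–9 mm of travel, so I need more.

In the tool's units: 4 mm is 0.08.

Call:
hand_motion:
  offsets:
    - [[0, 0.08, 0, 0, 0, 0], [0, 0.08, 0, 0, 0, 0], [0, 0, 0, 0, 0, 0], [0, 0, 0, 0, 0, 0], [0, 0, 0, 0, 0, 0]]

```text
time_s: 4.65
ee_pos: [620.8, -256.9, 102.6]
ee_rot: [-179.3, 0.1, 19.4]
force: [-3.9, 11.0, 3.9]
gripper_width: 11.0
gripper_force: 50.0
```

```bash
python3 - <<'E'
from h import *
s=state();print(s["force"],s["torque"],s["gripper_width"],s["gripper_force"],s["ee_pos"])
E
```

```text
[-3.89243002 10.97500512  3.92629501] [2.09397478 0.64080051 0.01649328] 10.959869699741732 50.01955568790436 [ 620.75610372 -256.90069312  102.63597288]
```

The latch is pulled about 15 mm (11.6 N on the spring). Now I'll lift along the hinge arc at 3° a row: chord of 2.5 mm in x and -11.5 mm in z.

In the tool's units: -7.6 mm is -0.152, 1.5 mm is 0.03, -2 degrees / 90 = -0.0222.

Call:
hand_motion:
  offsets:
    - [[0.03, 0, -0.152, 0, -0.0222, 0], [0.03, 0, -0.152, 0, -0.0222, 0], [0.03, 0, -0.152, 0, -0.0222, 0], [0.03, 0, -0.152, 0, -0.0222, 0], [0, 0, 0, 0, 0, 0], [0, 0, 0, 0, 0, 0]]

```text
time_s: 5.25
ee_pos: [627.2, -254.0, 131.2]
ee_rot: [-179.2, 8.3, 19.5]
force: [-5.6, 10.5, -0.4]
gripper_width: 11.0
gripper_force: 50.0
```

```bash
python3 - <<'E'
from h import *
s=state();print(s["force"],s["torque"],s["gripper_width"],s["gripper_force"],s["ee_pos"],s["ee_rot"])
E
```

```text
[-5.58958375 10.50676175 -0.41586418] [ 2.05805964  0.62939763 -0.40888055] 11.034779227806153 50.01659631729126 [ 627.19436901 -254.01692976  131.17304496] [-179.16470313    8.27247868   19.52888116]
```

The bar rises freely, with small forces and no slip. I'll carry on to about 28°.

In the tool's units: -11.5 mm is -0.23, -7.6 mm is -0.152, -3 degrees / 90 = -0.0333.

Call:
hand_motion:
  offsets:
    - [[0.05, 0, -0.23, 0, -0.0333, 0], [0.05, 0, -0.23, 0, -0.0333, 0], [0.05, 0, -0.23, 0, -0.0333, 0], [0.05, 0, -0.23, 0, -0.0333, 0], [0.05, 0, -0.23, 0, -0.0333, 0], [0.05, 0, -0.23, 0, -0.0333, 0], [0.03, 0, -0.152, 0, -0.0222, 0], [0, 0, 0, 0, 0, 0]]

```text
time_s: 6.05
ee_pos: [663.4, -242.2, 201.1]
ee_rot: [-179.2, 28.4, 19.8]
force: [-7.6, 9.6, 1.8]
gripper_width: 11.2
gripper_force: 50.0
```

Call:
hand_motion:
  offsets:
    - [[0, 0, 0, 0, 0, 0], [0, 0, 0, 0, 0, 0], [0, 0, 0, 0, 0, 0], [0, 0, 0, 0, 0, 0]]

```text
time_s: 6.45
ee_pos: [663.2, -242.5, 200.9]
ee_rot: [-179.2, 28.2, 19.8]
force: [-5.8, 10.1, -0.6]
gripper_width: 11.1
gripper_force: 50.0
```

```bash
python3 - <<'E'
from h import *
s=state();print(s["force"],s["gripper_width"],s["gripper_force"],s["ee_pos"],s["ee_rot"])
a=cv2.resize(grab_frame("side")[50:270,200:400],(400,440),interpolation=2);b=cv2.resize(grab_frame("top")[100:276,260:420],(400,440),interpolation=2)
cv2.imwrite("pics/end.png",np.hstack([a,b]))
E
```

```text
[-5.83134925 10.13600861 -0.62062216] 11.148665415205901 50.00327289104462 [ 663.24806593 -242.52778583  200.9236395 ] [-179.17151918   28.24670624   19.8266757 ]
```

View pics/end.png

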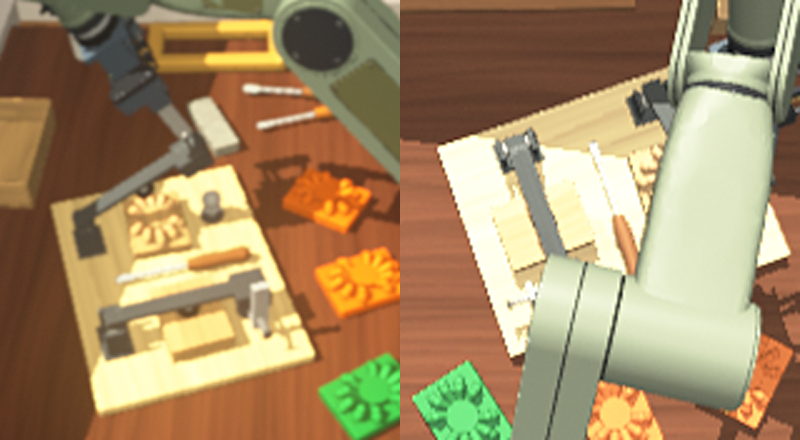

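The side view shows the right bar raised, with its socket at crop (195,150) clear of the bare ball at (212,205) and still held by the gripper. The left bar is down and the carving hasn't moved.

```bash
python3 -c "from workcell import *;print(job_done())"
```

```text
the job is handed in; nothing more can be done
None
```

I opened the latch on the right bar (the one over the carved piece) about 15 mm and raised the bar about 28°, putting its socket roughly 10 cm up. I handed the job in with the gripper still holding it; the left bar is still latched down and, as far as the camera views show, nothing else moved.

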